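# Hang the magnets and set up the slugs for the lesson

### The arm

A 6-joint arm with a two-finger parallel gripper is mounted at the origin on the work surface. World frame = base frame: x ahead of the robot, y to its left, z up, the work surface at z = 0. Lengths are in m, angles in rad, forces in N, time in s.
With the tool pointing down it reaches from about 0.3 to 0.775 m from the base axis. Payload 14.6 kg.
Tool frame: the origin (TCP) lies at the very end of the fingers, on their centre line; the grasp point (between the pads) lies 19 mm behind it; z points along the fingers, y is the line along which they close (so a half turn about z gives the same grasp; the last joint's range is limited). The gripper opens to 94 mm and grips with 3 to 60 N. Pads are 16 mm wide; open, the fingers measure 119 mm over their backs; the gripper's body (75 mm by 177 mm) begins 78 mm behind the grasp point.
Start: joints at [-1.215, 0.3, 1.521, -0, 1.321, -0.067], TCP at [0.226, -0.502, 0.205] pointing down, gripper open.
Joint ranges: [-3.03, 3.03], [-0.79, 2.21], [0.23, 2.52], [-1.04, 4.18], [0, 3.07], [-2.55, 2.55]. Speed limits (rad/s): [2.22, 2.22, 2.57, 3.14, 3.14, 3.14].

### API

Orientations are given as [roll, pitch, yaw] about the fixed x, y, z axes, in that order (R = Rz(yaw) Ry(pitch) Rx(roll)).
In Python, from station import ctrl gives the robot as it stands. The module is installed in compiled form; this text tells all that it offers.
- The arm moves only by the tool step_arm, never from a script. Its argument "deltas" is a list of rows, each an object with "dp": the shift along the tool's x, y, z scaled (see below), a list of three; "twist": the turn about the tool's z scaled (see below). In form: [{"dp": [tx, ty, tz], "twist": twist}, ...]. A call has 1 to 12 rows; each row shifts and turns the commanded pose from where the row before left it, along the tool's axes as they then stand; what a row does not reach is not made up. The controller multiplies each number of a shift by 0.04 m and each number of a turn by 4 degrees. A row lasts 1/10 s, in which the tool goes at most 50 mm and 8.59 degrees, less where a joint would pass 70% of its speed; a pose out of reach is approached as far as the arm can. A call with a number of a shift or a turn outside -1 to 1 is refused whole. A call with a gripper value outside its range is refused whole. "gripper" is the opening, from -1 (shut) to 1 (fully open), set as the call begins (left out, the last holds). The fingers move at their own pace and stop on an object; "squeeze" is the grip in N (left out, the last holds). Time passes only in rows, so rows that do not move let the fingers close. It gives the time, the measured TCP pose, the force, the opening and the grip force at its end, in the units of the state.
- ctrl.get_obs(): the state, without advancing time (a new reading comes with each control period).
- ctrl.camera(name): name is "scene" or "side" or "wrist"; returns (picture, depth): 400x640x3 uint8, red, green, blue; 400x640 float32, m along the optical axis (not along the pixel's ray), 0 where there is no reading.
- ctrl.get_calibration(name): a dict with "fx", "fy", "cx", "cy" (pixels), "distortion" ([k1, k2, p1, p2, k3] as OpenCV has them; the pictures are not rectified), "world_to_cam" (4x4, takes a point from world to camera coordinates); the wrist camera has in their place "hand_eye" (4x4, takes a point from camera to tool coordinates, whose origin is the TCP and whose axes are the flange's). Camera axes: x right, y down, z forward; pixel columns grow to the right and rows downward; lengths in m; the calibration is good to about 2 mm. A picture is of the moment at which its call begins: read the wrist's pose just before it. get_calibration takes no time and is no camera call.
- ctrl.hand_in(): hands the job in; it is judged then, once.
Trained networks look in the newest picture that a camera, given by its name, has taken for a name from the list of things; names that differ only in an ending like _2 or _b are one class to them, and where a whole thing is asked for, a point or a joint stands for the part that bears it (a point fixed in the world has none). Each returns a list of dicts, best first, with "conf" (0 to 1); they miss things now and then, are a little off and sometimes report something else, mostly with a low value. They report only what shows in the picture. A call takes as long as a camera call. They do not tell look-alikes from the thing itself.
- ctrl.spot_in(camera, label): "rect" ([left, top, right, bottom] as shares, 0 to 1, of the picture: columns of its width, rows of its height, round what is visible of it).
- ctrl.cut_out(camera, label): "pixels" (400x640 bool, what is visible of it) and "rect" ([left, top, right, bottom] as shares, 0 to 1, of the picture: columns of its width, rows of its height, round what is visible of it).
The state is a dict: "time_s": time; "qpos": joint angles; "joint_vel": joint speeds; "tau": joint torques, N m; "ee_pos": TCP position; "eef_rot": TCP orientation; "force": force on the tool from outside, world axes, zero at the start; "moment": the same for the moment, N m; "grip_width": finger opening in m; "grip_force": force on a finger pad.
Only numpy, scipy, OpenCV 4.12 (cv2) and the standard library are available. Lean on these libraries where they do the work, as an engineer would, in place of code of your own. Each camera call takes 0.05 s, during which the arm holds its last target. There are 200 camera calls.

### The job

Set up the magnet display: take every magnet carrier out of the kit box, hook it onto the bar over the white stretch and slide it along, without lifting it off again, until it hangs freely in the middle of the band of its own colour, its hook wholly on the band; the carriers cannot pass one another, so think of the order. Stand every steel slug upright in a bore of the wooden block, one to a bore and fully down. Leave the compass rose, the spinning top and the pencil tin where they are.

Things in the scene. Friction and masses are not known exactly. Their poses are not given: they have to be found in the camera images.
- kit_box: open pine kit box, fixed, 220 (x) x 240 (y) x 70 mm high, walls and floor 8 mm; origin under its centre, -x side to the robot. Its 200 mm lid stands open behind the +x wall, leaning back 20 degrees, top edge 260 mm up. In front a 35 mm high comb has three grooves 19 mm wide along the box's x, 55 mm apart, where the carriers stand; compass rose and spinning top lie behind
- rail: display rail, fixed: dark round bar, 16 mm diameter, along its y, axis 200 mm above the desk, between posts at y = -210 and +210 mm (20 mm thick, 210 mm high), on a base 80 x 450 x 12 mm; origin under the base's centre, -x side to the robot. The bar is white from y = -180 to -60 mm, the loading stretch; the coloured bands lie at y about -10 to +150 mm
- white_stretch (a point): point on the bar's axis at the middle of the 120 mm long white loading stretch; axes as the rail's (y along the bar towards the bands)
- mark_blue (a point): centre, on the bar's axis, of the 36 mm long blue painted band (no thickness to catch on; a blue stripe lies on the rail's base under it); y along the bar. The three bands change places from start to start
- mark_yellow (a point): centre, on the bar's axis, of the 36 mm long yellow painted band (no thickness to catch on; a yellow stripe lies on the rail's base under it); y along the bar. The three bands change places from start to start
- mark_green (a point): centre, on the bar's axis, of the 36 mm long green painted band (no thickness to catch on; a green stripe lies on the rail's base under it); y along the bar. The three bands change places from start to start
- carrier_blue: blue carrier with a red and silver horseshoe magnet fixed below: rigid, 16 mm thick (y), 174 high, 60 wide (x), 250 g; may be absent. Origin midway between the pole tips, z up. Magnet z = 0 to 66 mm; above it a C open to +x, whose top is an inverted V that sits on the bar; then a grip tab 24 (x) x 16 mm (y), free for fingers z = 137 to 174. Starts upright in a groove of the box
- hook_blue (a point): point in the blue carrier's V, 112 mm above its origin; on the bar's axis when hung. Back of the C at x = -32 to -22 mm; lip at x = 15 to 23 mm, ending 6 mm below this point; gap below it 40 mm. To hook on: axes parallel to the rail's, come from the rail's -x side with this point 20 to 35 mm above the bar's axis, move +x over it, lower. Carriers cannot pass each other
- carrier_yellow: yellow carrier with a red and silver horseshoe magnet fixed below: rigid, 16 mm thick (y), 174 high, 60 wide (x), 250 g; may be absent. Origin midway between the pole tips, z up. Magnet z = 0 to 66 mm; above it a C open to +x, whose top is an inverted V that sits on the bar; then a grip tab 24 (x) x 16 mm (y), free for fingers z = 137 to 174. Starts upright in a groove of the box
- hook_yellow (a point): point in the yellow carrier's V, 112 mm above its origin; on the bar's axis when hung. Back of the C at x = -32 to -22 mm; lip at x = 15 to 23 mm, ending 6 mm below this point; gap below it 40 mm. To hook on: axes parallel to the rail's, come from the rail's -x side with this point 20 to 35 mm above the bar's axis, move +x over it, lower. Carriers cannot pass each other
- carrier_green: green carrier with a red and silver horseshoe magnet fixed below: rigid, 16 mm thick (y), 174 high, 60 wide (x), 250 g; may be absent. Origin midway between the pole tips, z up. Magnet z = 0 to 66 mm; above it a C open to +x, whose top is an inverted V that sits on the bar; then a grip tab 24 (x) x 16 mm (y), free for fingers z = 137 to 174. Starts upright in a groove of the box
- hook_green (a point): point in the green carrier's V, 112 mm above its origin; on the bar's axis when hung. Back of the C at x = -32 to -22 mm; lip at x = 15 to 23 mm, ending 6 mm below this point; gap below it 40 mm. To hook on: axes parallel to the rail's, come from the rail's -x side with this point 20 to 35 mm above the bar's axis, move +x over it, lower. Carriers cannot pass each other
- slug_1: cylindrical steel slug (solid foot, hollow above, so it stands firmly), 50 mm diameter, 65 mm high, about 600 g, standing on the desk; origin at the centre of its underside, z along its axis; may be absent
- slug_2: cylindrical steel slug (solid foot, hollow above, so it stands firmly), 50 mm diameter, 65 mm high, about 600 g, standing on the desk; origin at the centre of its underside, z along its axis; may be absent
- slug_3: cylindrical steel slug (solid foot, hollow above, so it stands firmly), 50 mm diameter, 65 mm high, about 600 g, standing on the desk; origin at the centre of its underside, z along its axis; may be absent
- block: dark wooden block, fixed, 90 (x) x 240 (y) x 40 mm high, with three bores in a row along its y; origin at the centre of its underside
- block_hole0 (a point): centre of a bore's mouth at the top of the block; bore 54 mm diameter, 30 mm deep with a flat floor, 3 mm chamfer; bores are 85 mm apart
- block_hole1 (a point): centre of a bore's mouth at the top of the block; bore 54 mm diameter, 30 mm deep with a flat floor, 3 mm chamfer; bores are 85 mm apart
- block_hole2 (a point): centre of a bore's mouth at the top of the block; bore 54 mm diameter, 30 mm deep with a flat floor, 3 mm chamfer; bores are 85 mm apart
- compass_rose: white plastic compass rose, a disc 80 mm across, 8 mm thick, lying in the rear of the box: leave alone; origin at the centre of its underside
- spinning_top: wooden spinning top, 68 mm across, 71 mm high with its iron spindle up, standing in the rear of the box: leave alone; origin at the centre of its underside
- pencil_tin: blue pencil tin, 70 mm across, 160 mm high with its pencils, standing on the desk beyond the rail: leave alone; origin at the centre of its underside
Things that resemble listed ones, but are neither listed nor needed, are in the scene too. What is shaped like the slug_3 but yellow is not meant.

How it is judged:
At the end, for the whole second after the job is handed in: Each carrier present hangs at rest and upright on the bar, hook within 11 mm of its band's centre along the bar (7 mm in height, 8 mm across, 0.15 rad tilt); each slug present rests in a bore within 6 mm of its centre, foot less than 4 mm above the bore floor, tilt below 0.1 rad (y of hook_blue in the frame of mark_blue between -0.011 and 0.011 m and x of hook_blue in the frame of mark_blue between -0.008 and 0.008 m and z of hook_blue in the frame of mark_blue between -0.007 and 0.007 m and angle between each of carrier_blue, carrier_yellow, carrier_green's own z axis and vertical below 0.15 rad and linear speed of each of carrier_blue, carrier_yellow, carrier_green, slug_1, slug_2, slug_3 below 0.03 m/s and y of hook_yellow in the frame of mark_yellow between -0.011 and 0.011 m and x of hook_yellow in the frame of mark_yellow between -0.008 and 0.008 m and z of hook_yellow in the frame of mark_yellow between -0.007 and 0.007 m and y of hook_green in the frame of mark_green between -0.011 and 0.011 m and x of hook_green in the frame of mark_green between -0.008 and 0.008 m and z of hook_green in the frame of mark_green between -0.007 and 0.007 m and (horizontal distance between slug_1 and block_hole0 below 0.006 m or horizontal distance between slug_1 and block_hole1 below 0.006 m or horizontal distance between slug_1 and block_hole2 below 0.006 m) and z of each of slug_1, slug_2, slug_3 in the frame of block below 0.014 m and angle between each of slug_1, slug_2, slug_3's own z axis and vertical below 0.1 rad and (horizontal distance between slug_2 and block_hole0 below 0.006 m or horizontal distance between slug_2 and block_hole1 below 0.006 m or horizontal distance between slug_2 and block_hole2 below 0.006 m) and (horizontal distance between slug_3 and block_hole0 below 0.006 m or horizontal distance between slug_3 and block_hole1 below 0.006 m or horizontal distance between slug_3 and block_hole2 below 0.006 m)); the robot touches nothing.
It fails at once if the blue carrier is lifted off, or put over, the bar outside the white stretch (y of hook_blue in the frame of white_stretch above 0.08 m and z of hook_blue in the frame of white_stretch above 0.016 m and x of hook_blue in the frame of white_stretch between -0.05 and 0.05 m).
It fails at once if the yellow carrier is lifted off, or put over, the bar outside the white stretch (y of hook_yellow in the frame of white_stretch above 0.08 m and z of hook_yellow in the frame of white_stretch above 0.016 m and x of hook_yellow in the frame of white_stretch between -0.05 and 0.05 m).
It fails at once if the green carrier is lifted off, or put over, the bar outside the white stretch (y of hook_green in the frame of white_stretch above 0.08 m and z of hook_green in the frame of white_stretch above 0.016 m and x of hook_green in the frame of white_stretch between -0.05 and 0.05 m).
It fails at once if the compass rose, the spinning top or the pencil tin is moved more than 30 mm (distance of any of compass_rose, spinning_top, pencil_tin from where it was at the start of the episode above 0.03 m).
Of carrier_blue, carrier_yellow, carrier_green only 2 to 3 are there at a start; the rules pass over those that are not, and their reading is None.
Of slug_1, slug_2, slug_3 only 2 to 3 are there at a start; the rules pass over those that are not, and their reading is None.
At some moment in a run one of slug_1, slug_2, slug_3 may be knocked a few centimetres aside while the robot is not near it.
It also fails if it takes over 210 s, if anything falls off the work surface, if the arm or the gripper's body presses on something with over 40 N, if the wrist force passes 120 N, or if a joint passes its speed limit or range.

## Working session

There is one attempt and no reset: what is moved stays moved. The work goes in short steps, Python scripts to look and compute and a tool call to move; the robot and the scene stay as the last step left them, time stands still between calls to the robot, and variables do not carry over. Pictures are saved under pics/ and viewed, at most 14 in all, crops included, and the job is handed in when it is done.

Besides the shell and the picture viewer there is one more tool, called after "Call:" as name(argument=value, ...), one argument or row to a line, values as JSON. step_arm: Moves the arm, as the interface text tells. Its arguments: {"type":"object","properties":{"deltas":{"type":"array"},"gripper":{"type":"number"},"squeeze":{"type":"number"}},"required":["deltas"]}

```bash
mkdir -p pics; cat > h.py <<'E'
import numpy as np, cv2, json
from station import ctrl
from scipy.spatial.transform import Rotation as Ro
def obs(): return ctrl.get_obs()
def cam(name,save=None):
    o=ctrl.get_obs(); p,d=ctrl.camera(name)
    if save: cv2.imwrite('pics/'+save+'.png',p[:,:,::-1])
    return p,d,pose(name,o)
def toolT(o):
    T=np.eye(4);T[:3,:3]=Ro.from_euler('xyz',o['eef_rot']).as_matrix();T[:3,3]=o['ee_pos'];return T
def pose(name,o):
    c=ctrl.get_calibration(name)
    if name=='wrist': return toolT(o)@np.array(c['hand_eye'])
    return np.linalg.inv(np.array(c['world_to_cam']))
def pts(name,d,C):
    "world point per pixel, 400x640x3, nan where none"
    c=ctrl.get_calibration(name)
    K=np.array([[c['fx'],0,c['cx']],[0,c['fy'],c['cy']],[0,0,1.]])
    u,v=np.meshgrid(np.arange(640.),np.arange(400.))
    n=cv2.undistortPoints(np.stack([u.ravel(),v.ravel()],1)[:,None],K,np.array(c['distortion']))[:,0]
    P=np.c_[n,np.ones(len(n))]*d.reshape(-1,1)
    P=P@C[:3,:3].T+C[:3,3]; P[d.ravel()<=0]=np.nan
    return P.reshape(400,640,3)
E
python3 - <<'E'
from h import *
print({k:np.round(v,3).tolist() if not isinstance(v,float) else v for k,v in obs().items()})
for n in ['scene','side']:
    p,d,C=cam(n,n+'0'); P=pts(n,d,C); np.savez('/tmp/'+n,p=p,P=P); print(n,C.round(3).tolist())
    for l in ['kit_box','rail','carrier_blue','carrier_yellow','carrier_green','slug_1','block','pencil_tin','spinning_top','compass_rose']:
        for r in ctrl.cut_out(n,l)[:5]:
            m=r['pixels']; q=P[m]; q=q[~np.isnan(q[:,0])]
            print(l,round(r['conf'],2),(np.array(r['rect'])*[640,400,640,400]).round().tolist(),np.nanpercentile(q,[3,50,97],axis=0).round(3).tolist() if len(q) else None, p[m].mean(0).round())
print(np.array(ctrl.get_calibration('wrist')['hand_eye']).round(3).tolist())
E
```

```text
{'time_s': 0.0, 'qpos': [-1.215, 0.3, 1.522, -0.0, 1.321, -0.067], 'joint_vel': [-0.001, 0.0, -0.001, 0.002, -0.001, 0.001], 'tau': [-0.0, -53.181, -35.273, 0.071, 0.025, -0.0], 'ee_pos': [0.226, -0.501, 0.205], 'eef_rot': [-3.14, -0.0, 0.423], 'force': [0.245, 0.018, 0.73], 'moment': [-0.032, -0.009, -0.067], 'grip_force': 0.0, 'grip_width': 0.09372382602327944}
scene [[-0.579, 0.634, -0.513, 1.127], [0.815, 0.458, -0.355, 0.368], [0.01, -0.623, -0.782, 0.964], [0.0, 0.0, 0.0, 1.0]]
kit_box 0.58 [197.0, 131.0, 324.0, 203.0] [[0.361, -0.384, 0.008], [0.568, -0.248, 0.051], [0.653, -0.142, 0.258]] [114.  95.  67.]
rail 0.76 [284.0, 176.0, 432.0, 314.0] [[0.575, -0.072, 0.008], [0.619, 0.1, 0.013], [0.661, 0.354, 0.209]] [121. 106.  87.]
carrier_yellow 0.76 [286.0, 122.0, 301.0, 168.0] [[0.273, -0.329, -0.001], [0.419, -0.215, 0.08], [0.445, -0.208, 0.181]] [153. 117.  29.]
carrier_green 0.59 [265.0, 116.0, 276.0, 156.0] [[0.392, -0.358, 0.041], [0.428, -0.323, 0.11], [0.453, -0.318, 0.182]] [65. 98. 53.]
carrier_green 0.39 [287.0, 125.0, 304.0, 173.0] [[0.364, -0.257, 0.024], [0.422, 
[... 2980 characters left out ...]
, 0.051], [0.54, -0.179, 0.064]] [120.  88.  61.]
spinning_top 0.55 [415.0, 112.0, 433.0, 156.0] [[0.392, -0.339, 0.044], [0.415, -0.324, 0.127], [0.44, -0.318, 0.184]] [ 74. 112.  69.]
spinning_top 0.32 [254.0, 135.0, 284.0, 189.0] [[0.737, -0.095, 0.003], [0.758, -0.045, 0.088], [0.8, -0.027, 0.153]] [59. 67. 78.]
spinning_top 0.31 [267.0, 200.0, 301.0, 259.0] [[0.578, 0.118, 0.012], [0.611, 0.135, 0.016], [0.647, 0.152, 0.211]] [161. 135.  45.]
compass_rose 0.73 [374.0, 137.0, 399.0, 156.0] [[0.488, -0.361, 0.012], [0.523, -0.323, 0.018], [0.558, -0.289, 0.022]] [154. 154. 147.]
[[-0.0, -0.963, -0.27, 0.078], [1.0, 0.0, -0.001, -0.001], [0.001, -0.27, 0.963, -0.178], [0.0, 0.0, 0.0, 1.0]]
```

```bash
python3 - <<'E'
import cv2
a=cv2.imread('pics/side0.png')[40:390,200:480]; cv2.imwrite('pics/side0c.png',cv2.resize(a,(480*1,600)) if 0 else cv2.resize(a,None,fx=1.7,fy=1.7,interpolation=cv2.INTER_CUBIC))
a=cv2.imread('pics/scene0.png')[100:330,180:480]; cv2.imwrite('pics/scene0c.png',cv2.resize(a,None,fx=2.5,fy=2.5,interpolation=cv2.INTER_CUBIC))
E
```

```text
(no output)
```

View pics/side0c.png

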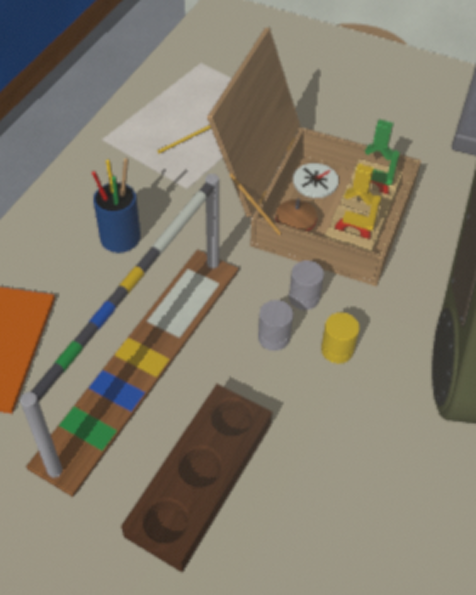

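View pics/scene0c.png

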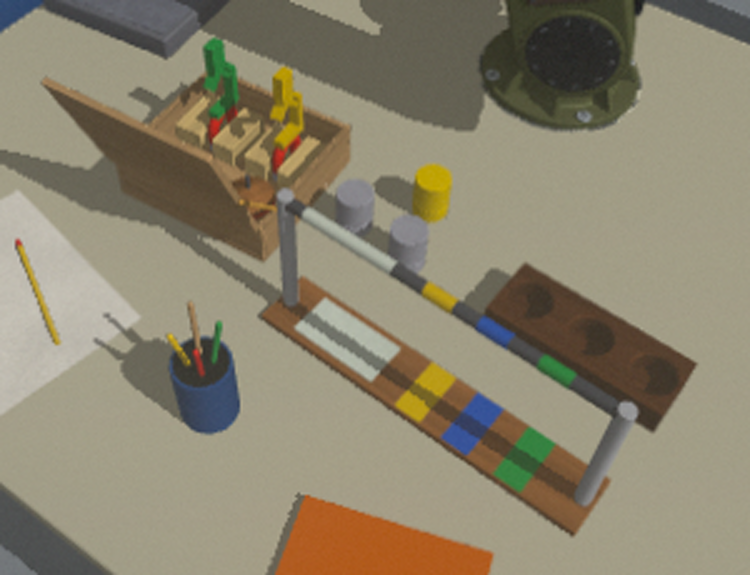

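```bash
cat > m.py <<'E'
from h import *
def hsv(p): return cv2.cvtColor(p,cv2.COLOR_RGB2HSV).astype(int)
def reg(P,x,y,z):
    with np.errstate(invalid='ignore'):
        return (P[...,0]>x[0])&(P[...,0]<x[1])&(P[...,1]>y[0])&(P[...,1]<y[1])&(P[...,2]>z[0])&(P[...,2]<z[1])
E
python3 - <<'E'
from m import *
for n in ['scene','side']:
    D=np.load('/tmp/%s.npz'%n); p,P=D['p'],D['P']; H=hsv(p); h,s,v=[H[...,i] for i in range(3)]
    col={'yellow':(h>18)&(h<32)&(s>130),'green':(h>45)&(h<85)&(s>80),'blue':(h>95)&(h<125)&(s>100)}
    print(n)
    m=reg(P,(.3,1),(-.6,.6),(-.02,.004)); print(' desk z',np.median(P[m][:,2]).round(4))
    m=reg(P,(.52,.72),(-.15,.42),(.194,.215)); q=P[m]; l=np.polyfit(q[:,1],q[:,0],1); print(' bar fit x=',l.round(4),'z',np.percentile(q[:,2],[50,95]).round(4),'y',np.percentile(q[:,1],[0,100]).round(3))
    for c,k in col.items():
        a=P[k&reg(P,(.55,.7),(-.1,.4),(.004,.03))]; b=P[k&reg(P,(.55,.7),(-.1,.4),(.185,.22))]; 
        t=P[k&reg(P,(.36,.48),(-.4,-.15),(.155,.19))]; f=lambda a:(len(a),np.median(a,0).round(4).tolist(),np.percentile(a,[2,98],axis=0).round(3).tolist()) if len(a) else None
        if len(a): r=cv2.minAreaRect(a[:,:2].astype(np.float32)); print(' rect',np.round(r[0],4),np.round(r[1],3),round(r[2],1))
        print(c,'stripe',f(a),'\n  band',f(b),'\n  tab',f(t))
    for x0,y0 in [(.45,.015),(.445,-.08),(.365,-.01)]:
        q=P[reg(P,(x0-.04,x0+.04),(y0-.04,y0+.04),(.06,.075))]; (c,R)=cv2.minEnclosingCircle(q[:,:2].astype(np.float32)); print(' slug',np.round(c,4),R,np.median(q,0).round(4))
    q=P[reg(P,(.36,.54),(.1,.44),(.033,.05))]; r=cv2.minAreaRect(q[:,:2].astype(np.float32)); print(' block',r, np.median(q[:,2]))
    # white stretch
    w=(s<50)&(v>120); q=P[w&reg(P,(.55,.7),(-.2,.1),(.004,.03))]
    if len(q): print(' wstripe',np.median(q,0).round(4),cv2.minAreaRect(q[:,:2].astype(np.float32)))
    q=P[reg(P,(.32,.7),(-.42,-.1),(.062,.076))]; print(' box rim',cv2.minAreaRect(q[:,:2].astype(np.float32)))
E
```

```text
scene
 desk z -0.0002
 bar fit x= [0.0586 0.6107] z [0.2066 0.2103] y [-0.149  0.358]
 rect [0.6157 0.1361] [0.039 0.078] 86.0
yellow stripe (306, [0.6172, 0.1366, 0.0134], [[0.579, 0.118, 0.01], [0.653, 0.155, 0.017]]) 
  band (89, [0.6202, 0.1365, 0.2067], [[0.61, 0.119, 0.199], [0.625, 0.153, 0.211]]) 
  tab (73, [0.4251, -0.2135, 0.1756], [[0.41, -0.225, 0.158], [0.433, -0.208, 0.183]])
 rect [0.6234 0.2727] [0.036 0.077] 86.2
green stripe (310, [0.6242, 0.2727, 0.0127], [[0.588, 0.256, 0.009], [0.66, 0.29, 0.016]]) 
  band (105, [0.6284, 0.2725, 0.2069], [[0.619, 0.255, 0.198], [0.634, 0.29, 0.211]]) 
  tab (71, [0.432, -0.322, 0.1722], [[0.416, -0.334, 0.156], [0.441, -0.318, 0.184]])
 rect [0.6191 0.2022] [0.034 0.076] 86.5
blue stripe (277, [0.6198, 0.2026, 0.0133], [[0.585, 0.186, 0.01], [0.655, 0.22, 0.017]]) 
  band (96, [0.6229, 0.2026, 0.2069], [[0.614, 0.185, 0.199], [0.628, 0.22, 0.211]]) 
  tab None
 slug [0.4562 0.0068] 0.024836933240294456 [0.4582 0.0081 0.065 ]
 slug [ 0.4448 -0.0848] 0.026149965822696686 [ 0.4468 -0.0837  0.0651]
 slug [ 0.3613 -0.0171] 0.02647406
[... 1253 characters left out ...]
19]]) 
  band (106, [0.6144, 0.2027, 0.2087], [[0.609, 0.184, 0.203], [0.622, 0.22, 0.213]]) 
  tab None
 slug [0.4541 0.0061] 0.026934299618005753 [0.4533 0.0081 0.0667]
 slug [ 0.4435 -0.0839] 0.027126315981149673 [ 0.4418 -0.0837  0.0662]
 slug [ 0.3587 -0.0168] 0.026225775480270386 [ 0.3589 -0.0139  0.066 ]
 block ((0.44803106784820557, 0.26097649335861206), (0.2422330230474472, 0.09175769239664078), 86.73473358154297) 0.04107267296122341
 wstripe [0.6029 0.0115 0.0136] ((0.620566725730896, -0.04922834038734436), (0.2988220155239105, 0.14301101863384247), 89.2713623046875)
 box rim ((0.46608611941337585, -0.24682168662548065), (0.22534090280532837, 0.2960590124130249), 3.846421003341675)
```

Call:
step_arm(
  deltas=[
    {"dp": [0, 0, -0.4], "twist": 0.85},
    {"dp": [0, 0, -0.4], "twist": 0.86},
    {"dp": [0, 0, -0.4], "twist": 0.85},
    {"dp": [0, 0, -0.4], "twist": 0.86},
    {"dp": [0, 0, -0.4], "twist": 0.85},
    {"dp": [0, 0, -0.4], "twist": 0.86},
    {"dp": [0.88, -0.68, 0]},
    {"dp": [0.88, -0.68, 0]},
    {"dp": [0.88, -0.68, 0]},
    {"dp": [0.88, -0.68, 0]},
    {"dp": [0.88, -0.68, 0]},
    {"dp": [0.88, -0.68, 0]},
  ],
  gripper=0.2,
  squeeze=20,
)

```text
invalid input at $.deltas[6]: expected keys dp, twist
```

```bash
cat >> m.py <<'E'
def go(x,y,z,yaw=None):
    "shift needed in tool units"
    o=obs(); e=np.array(o['ee_pos']); a=o['eef_rot'][2]; 
    t=0
    if yaw is not None: t=-(yaw-a)*180/np.pi/4; a=yaw
    d=np.array([x,y,z])-e
    print('at',e.round(4),np.round(o['eef_rot'],4),'| twist first',round(t,2),'dp units',np.round([(d[0]*np.cos(a)+d[1]*np.sin(a))/.04,(d[0]*np.sin(a)-d[1]*np.cos(a))/.04,-d[2]/.04],2))
E
python3 - <<'E'
from m import *
p,d,C=cam('wrist','w1'); P=pts('wrist',d,C); H=hsv(p); h,s,v=[H[...,i] for i in range(3)]
col={'yellow':(h>18)&(h<32)&(s>130),'green':(h>45)&(h<85)&(s>80)}
for c,k in col.items():
    q=P[k&reg(P,(.36,.5),(-.4,-.15),(.165,.195))]
    if len(q): print(c,np.median(q,0),cv2.minAreaRect(q[:,:2].astype(np.float32)),np.percentile(q,[1,99],axis=0).round(4))
go(.427,-.326,.2,.065)
E
```

```text
at [ 0.2257 -0.5016  0.2054] [3.1416 0.     0.4228] | twist first 5.12 dp units [ 5.31 -4.05  0.14]
```

View pics/w1.png

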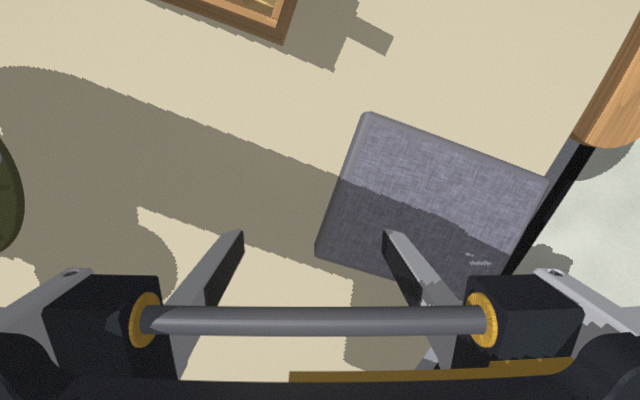

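The wrist picture from the start pose shows the fingers low in view (tips near 240,240 and 385,235) over a grey pad, with the box corner at the top; the move was refused (twist key required).

Call:
step_arm(
  deltas=[
    {"dp": [0, 0, -0.4], "twist": 0.85},
    {"dp": [0, 0, -0.4], "twist": 0.86},
    {"dp": [0, 0, -0.4], "twist": 0.85},
    {"dp": [0, 0, -0.4], "twist": 0.86},
    {"dp": [0, 0, -0.4], "twist": 0.85},
    {"dp": [0, 0, -0.4], "twist": 0.86},
    {"dp": [0.8, -0.68, 0], "twist": 0},
    {"dp": [0.8, -0.68, 0], "twist": 0},
    {"dp": [0.8, -0.68, 0], "twist": 0},
    {"dp": [0.8, -0.68, 0], "twist": 0},
    {"dp": [0.8, -0.68, 0], "twist": 0},
    {"dp": [0.8, -0.68, 0], "twist": 0},
  ],
  gripper=0.2,
  squeeze=20,
)

```text
time_s: 2.35
ee_pos: [0.4077, -0.3249, 0.3016]
eef_rot: [3.141, -0.0, 0.065]
force: [0.4, -1.1, 0.4]
grip_width: 0.056
grip_force: 0.0
```

```bash
cat > w.py <<'E'
from m import *
import sys
def tabs(save):
    p,d,C=cam('wrist',save); P=pts('wrist',d,C); H=hsv(p); h,s,v=[H[...,i] for i in range(3)]
    col={'yellow':(h>18)&(h<32)&(s>130),'green':(h>45)&(h<85)&(s>80)}
    for c,k in col.items():
        q=P[k&reg(P,(.36,.5),(-.4,-.15),(.172,.195))]
        if len(q): print(c,len(q),np.median(q,0).round(4),cv2.minAreaRect(q[:,:2].astype(np.float32)),np.percentile(q,[1,99],axis=0).round(4).tolist())
E
python3 - <<'E'
from w import *
tabs('w2')
go(.427,-.326,.2,.065)
E
```

```text
yellow 394 [ 0.4184 -0.2201  0.1806] ((0.41763782501220703, -0.21897660195827484), (0.023870350793004036, 0.017082836478948593), 3.5396876335144043) [[0.4061, -0.2277, 0.1725], [0.4297, -0.2107, 0.1824]]
green 317 [ 0.4254 -0.3275  0.1807] ((0.4245387017726898, -0.3276870846748352), (0.023317012935876846, 0.014027537778019905), 3.5978798866271973) [[0.413, -0.335, 0.1731], [0.4362, -0.3202, 0.1825]]
at [ 0.411  -0.3214  0.3016] [-3.1408e+00 -1.3000e-03  6.7600e-02] | twist first 0.04 dp units [0.39 0.14 2.54]
```

View pics/w2.png

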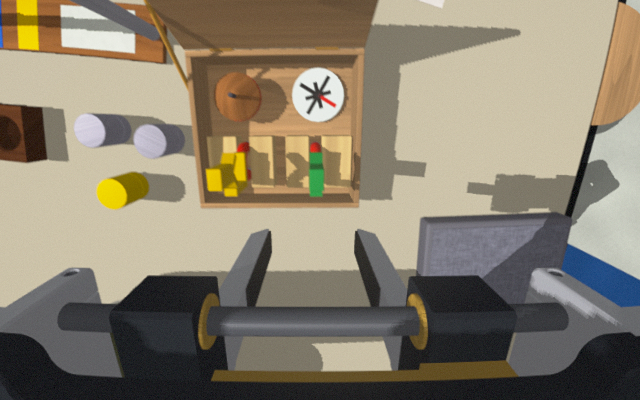

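```bash
python3 - <<'E'
from w import *
go(.4255,-.3265,.149,.063)
tabs('w3')
go(.4255,-.3265,.149,.063)
print(obs()['time_s'],np.round(obs()['joint_vel'],3))
E
```

```text
at [ 0.411  -0.3214  0.3016] [-3.1408e+00 -1.3000e-03  6.7600e-02] | twist first 0.07 dp units [0.35 0.15 3.81]
yellow 387 [ 0.4185 -0.2203  0.1806] ((0.41767117381095886, -0.2190445363521576), (0.023888368159532547, 0.016581352800130844), 3.933140516281128) [[0.4059, -0.2277, 0.173], [0.4297, -0.2108, 0.1825]]
green 339 [ 0.4246 -0.3279  0.1807] ((0.4242542088031769, -0.3279905617237091), (0.023852750658988953, 0.015208123251795769), 4.3534440994262695) [[0.4122, -0.336, 0.1767], [0.4363, -0.3199, 0.1822]]
at [ 0.4092 -0.3234  0.3015] [-3.1412e+00 -5.0000e-04  6.8900e-02] | twist first 0.09 dp units [0.4  0.1  3.81]
2.45 [-0.084 -0.004  0.005 -0.017 -0.    -0.084]
```

Call:
step_arm(
  deltas=[
    {"dp": [0.46, 0.05, 0.5], "twist": 0.05},
    {"dp": [0, 0, 0.7], "twist": 0},
    {"dp": [0, 0, 0.5], "twist": 0},
    {"dp": [0, 0, 0], "twist": 0},
    {"dp": [0, 0, 0], "twist": 0},
  ],
)

```text
time_s: 2.95
ee_pos: [0.4251, -0.3276, 0.2342]
eef_rot: [3.141, -0.0, 0.061]
force: [0.0, -0.9, 0.5]
grip_width: 0.0564
grip_force: 0.0
```

```bash
python3 - <<'E'
from w import *
go(.425,-.327,.149,.063)
tabs('w4')
go(.425,-.327,.149,.063)
E
```

```text
at [ 0.4251 -0.3276  0.2342] [ 3.1412e+00 -3.0000e-04  6.0700e-02] | twist first -0.03 dp units [-0.   -0.01  2.13]
yellow 597 [ 0.4189 -0.2207  0.1806] ((0.4176478683948517, -0.21897481381893158), (0.024299219250679016, 0.016255389899015427), 3.0788166522979736) [[0.4063, -0.2273, 0.1726], [0.4297, -0.2111, 0.1823]]
green 523 [ 0.4254 -0.3281  0.1807] ((0.424384206533432, -0.3285531997680664), (0.02419881522655487, 0.015565291978418827), 3.0977866649627686) [[0.4126, -0.336, 0.1735], [0.4365, -0.3205, 0.1823]]
at [ 0.4253 -0.3277  0.2348] [ 3.1404e+00 -1.2000e-03  6.0700e-02] | twist first -0.03 dp units [-0.01 -0.02  2.14]
```

Call:
step_arm(
  deltas=[
    {"dp": [0, 0, 0.7], "twist": 0},
    {"dp": [0, 0, 0.7], "twist": 0},
    {"dp": [0, 0, 0.5], "twist": 0},
    {"dp": [0, 0, 0.23], "twist": 0},
    {"dp": [0, 0, 0], "twist": 0},
  ],
)

```text
time_s: 3.5
ee_pos: [0.4252, -0.3273, 0.1484]
eef_rot: [-3.141, 0.0, 0.061]
force: [-0.0, 0.0, 0.1]
grip_width: 0.0562
grip_force: 0.0
```

Call:
step_arm(
  deltas=[
    {"dp": [0, 0, 0], "twist": 0},
    {"dp": [0, 0, 0], "twist": 0},
    {"dp": [0, 0, 0], "twist": 0},
    {"dp": [0, 0, 0], "twist": 0},
    {"dp": [0, 0, 0], "twist": 0},
    {"dp": [0, 0, 0], "twist": 0},
  ],
  gripper=-1,
  squeeze=25,
)

```text
time_s: 4.1
ee_pos: [0.4253, -0.3271, 0.1484]
eef_rot: [3.141, -0.0, 0.061]
force: [-0.6, 0.9, 1.0]
grip_width: 0.0157
grip_force: 25.0
```

Call:
step_arm(
  deltas=[
    {"dp": [0, 0, -0.2], "twist": 0},
    {"dp": [0, 0, -0.5], "twist": 0},
    {"dp": [0, 0, -0.7], "twist": 0},
    {"dp": [0, 0, -0.8], "twist": 0},
    {"dp": [0, 0, -0.8], "twist": 0},
    {"dp": [0, 0, -0.8], "twist": 0},
    {"dp": [0, 0, -0.7], "twist": 0.28},
    {"dp": [0, 0, -0.5], "twist": 0.35},
    {"dp": [0, 0, 0], "twist": 0.35},
    {"dp": [0, 0, 0], "twist": 0.35},
    {"dp": [0, 0, 0], "twist": 0.35},
    {"dp": [0, 0, 0], "twist": 0},
  ],
)

```text
time_s: 5.3
ee_pos: [0.425, -0.3269, 0.3471]
eef_rot: [-3.14, 0.002, -0.057]
force: [0.7, 0.1, -2.2]
grip_width: 0.0164
grip_force: 25.0
```

Call:
step_arm(
  deltas=[
    {"dp": [0.05, -0.2, 0], "twist": 0},
    {"dp": [0.15, -0.5, 0], "twist": 0},
    {"dp": [0.2, -0.8, 0], "twist": 0},
    {"dp": [0.24, -0.9, 0], "twist": 0},
    {"dp": [0.24, -0.9, 0], "twist": 0},
    {"dp": [0.24, -0.9, 0], "twist": 0},
    {"dp": [0.24, -0.9, 0], "twist": 0},
    {"dp": [0.24, -0.9, 0], "twist": 0},
    {"dp": [0.22, -0.9, 0], "twist": 0},
    {"dp": [0.16, -0.7, 0], "twist": 0},
    {"dp": [0.1, -0.4, 0], "twist": 0},
    {"dp": [0, 0, 0], "twist": 0},
  ],
)

```text
time_s: 6.5
ee_pos: [0.5263, -0.0101, 0.3478]
eef_rot: [-3.141, 0.001, -0.053]
force: [-0.3, -0.5, -2.4]
grip_width: 0.0158
grip_force: 25.0
```

Call:
step_arm(
  deltas=[
    {"dp": [0, 0, 0.4], "twist": 0},
    {"dp": [0, 0, 0.6], "twist": 0},
    {"dp": [0, 0, 0.6], "twist": 0},
    {"dp": [0, 0, 0.4], "twist": 0},
    {"dp": [0, 0, 0.2], "twist": 0},
    {"dp": [0, 0, 0], "twist": 0},
    {"dp": [0, 0, 0], "twist": 0},
  ],
)

```text
time_s: 7.2
ee_pos: [0.5264, -0.0125, 0.2611]
eef_rot: [3.142, -0.001, -0.056]
force: [0.1, 0.5, -1.3]
grip_width: 0.016
grip_force: 25.0
```

```bash
cat > look.py <<'E'
from m import *
def look(n,tag,crop=None,k=3):
    p,d,C=cam(n,tag); P=pts(n,d,C); np.savez('/tmp/'+tag,p=p,P=P)
    if crop: x0,y0,x1,y1=crop; cv2.imwrite('pics/%sc.png'%tag,cv2.resize(p[y0:y1,x0:x1,::-1],None,fx=k,fy=k,interpolation=cv2.INTER_CUBIC))
    return p,P,hsv(p)
E
python3 - <<'E'
from look import *
go(.526,-.012,.257,-.056)
ims=[]
for n in ['side','scene']:
    p,P,H=look(n,n+'1'); h,s,v=[H[...,i] for i in range(3)]
    k=(h>45)&(h<85)&(s>80)&reg(P,(.44,.62),(-.08,.07),(.1,.32)); q=P[k]; rr=np.argwhere(k); 
    print(n,len(q)); 
    # rail-frame coordinates rel TCP
    o=obs(); e=np.array(o['ee_pos']); a=o['eef_rot'][2]; D=q-e; X=D[:,0]*np.cos(a)+D[:,1]*np.sin(a); Y=-D[:,0]*np.sin(a)+D[:,1]*np.cos(a)
    for z0 in range(-110,40,10):
        m=(D[:,2]*1000>=z0)&(D[:,2]*1000<z0+10)
        if m.sum(): print(z0,m.sum(),'x',np.percentile(X[m],[2,98]).round(4),'y',np.percentile(Y[m],[2,98]).round(4))
    r0,c0=rr.mean(0).astype(int); c=p[max(0,r0-65):r0+65,c0-85:c0+85,::-1]; ims.append(cv2.resize(c,(390,300),interpolation=cv2.INTER_CUBIC))
cv2.imwrite('pics/pre.png',np.hstack(ims))
E
```

```text
at [ 0.5264 -0.0125  0.2611] [ 3.1416e+00 -1.0000e-03 -5.6300e-02] | twist first -0.0 dp units [-0.01 -0.01  0.1 ]
side 391
-90 24 x [-0.0314  0.0146] y [0.0037 0.0093]
-80 107 x [-0.0335  0.0135] y [-0.007   0.0087]
-70 23 x [-0.0339  0.0077] y [-0.0037  0.0091]
-60 16 x [-0.0334 -0.0236] y [-0.0025  0.0085]
-50 15 x [-0.0341 -0.0257] y [-0.0039  0.0085]
-40 18 x [-0.0338 -0.021 ] y [-0.0034  0.0084]
-30 72 x [-0.0333  0.0184] y [-0.0061  0.0091]
-20 51 x [-0.0257  0.0124] y [-0.0059  0.0081]
-10 15 x [-0.0142  0.0053] y [0.0019 0.009 ]
0 10 x [-0.0146 -0.0118] y [-0.0034  0.0088]
10 15 x [-0.0144 -0.0108] y [-0.0032  0.0091]
20 10 x [-0.0148 -0.01  ] y [-0.0015  0.0104]
30 15 x [-0.0133 -0.0067] y [-0.0068  0.0076]
scene 310
-90 18 x [-0.0289  0.0191] y [-0.008   0.0089]
-80 81 x [-0.0292  0.0186] y [-0.0067  0.009 ]
-70 18 x [-0.0312 -0.0199] y [-0.0063  0.009 ]
-60 17 x [-0.0325 -0.0212] y [-0.006   0.0084]
-50 15 x [-0.0292 -0.0194] y [-0.0076  0.0088]
-40 8 x [-0.0291  0.0112] y [0.0054 0.0095]
-30 43 x [-0.0283  0.0229] y [-0.0077  0.0089]
-20 30 x [-0.0162  0.0163] y [-0.0065  0.0089]
-10 15 x [0.0018 0.0128] y [-0.0031  0.0085]
0 13 x [0.0095 0.0132] y [-0.0047  0.0073]
10 14 x [0.0096 0.0139] y [-0.0052  0.009 ]
20 15 x [0.0095 0.0129] y [-0.0055  0.0077]
30 23 x [-0.0035  0.0123] y [-0.006   0.0081]
```

View pics/pre.png

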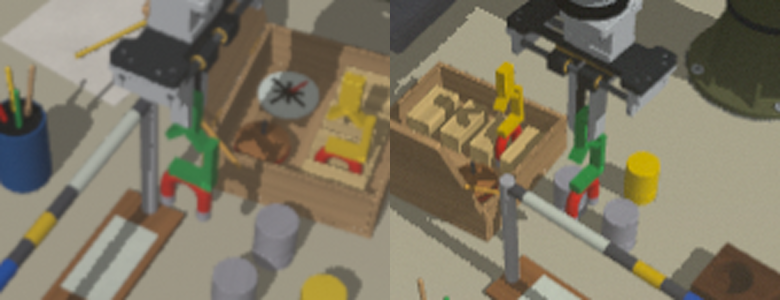

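Call:
step_arm(
  deltas=[
    {"dp": [0.15, 0, 0], "twist": 0},
    {"dp": [0.35, 0, 0], "twist": 0},
    {"dp": [0.45, 0, 0], "twist": 0},
    {"dp": [0.45, 0, 0], "twist": 0},
    {"dp": [0.35, 0, 0], "twist": 0},
    {"dp": [0.2, 0, 0], "twist": 0},
    {"dp": [0.06, 0, 0], "twist": 0},
    {"dp": [0, 0, 0], "twist": 0},
    {"dp": [0, 0, 0], "twist": 0},
  ],
)

```text
time_s: 8.2
ee_pos: [0.6062, -0.0168, 0.2604]
eef_rot: [-3.142, -0.0, -0.056]
force: [-0.6, 1.2, -2.1]
grip_width: 0.0156
grip_force: 25.0
```

Call:
step_arm(
  deltas=[
    {"dp": [0, 0, 0.2], "twist": 0},
    {"dp": [0, 0, 0.2], "twist": 0},
    {"dp": [0, 0, 0.15], "twist": 0},
    {"dp": [0, 0, 0.1], "twist": 0},
    {"dp": [0, 0, 0.06], "twist": 0},
    {"dp": [0, 0, 0], "twist": 0},
    {"dp": [0, 0, 0], "twist": 0},
  ],
)

```text
time_s: 8.9
ee_pos: [0.6066, -0.0168, 0.2321]
eef_rot: [-3.142, -0.0, -0.056]
force: [0.6, 0.2, -2.1]
grip_width: 0.0157
grip_force: 25.0
```

```bash
python3 - <<'E'
from look import *
o=obs();print(np.round(o['force'],2),np.round(o['ee_pos'],4))
for n in ['side','scene']:
    p,P,H=look(n,n+'2'); h,s,v=[H[...,i] for i in range(3)]
    w=(s<60)&(v>130)&reg(P,(.58,.63),(-.2,.1),(.195,.22)); print('white y',np.percentile(P[w][:,1],[0,5,95,100]).round(3), 'slug',[np.median(P[reg(P,(x-.04,x+.04),(y-.04,y+.04),(.06,.075))],0).round(4).tolist() for x,y in [(.455,.007),(.444,-.084)]])
    k=(h>45)&(h<85)&(s>80)&reg(P,(.55,.66),(-.08,.07),(.1,.32)); q=P[k]
    if len(q): print(np.percentile(q,[1,99],axis=0).round(4))
E
```

```text
[ 0.63  0.23 -2.13] [ 0.6066 -0.0168  0.2321]
white y [-0.081 -0.008  0.073  0.077] slug [[0.4533, 0.0089, 0.0664], [0.4419, -0.083, 0.0664]]
[[ 0.5724 -0.0235  0.1492]
 [ 0.6223 -0.006   0.2677]]
white y [-0.014 -0.008  0.073  0.079] slug [[0.4576, 0.0081, 0.0653], [0.4465, -0.082, 0.0652]]
[[ 0.5773 -0.0244  0.1481]
 [ 0.6294 -0.0061  0.2668]]
```

Call:
step_arm(
  deltas=[
    {"dp": [0, 0, 0.05], "twist": 0},
    {"dp": [0, 0, 0.03], "twist": 0},
    {"dp": [0, 0, 0], "twist": 0},
    {"dp": [0, 0, 0], "twist": 0},
  ],
)

```text
time_s: 9.4
ee_pos: [0.6065, -0.0168, 0.229]
eef_rot: [3.142, -0.0, -0.056]
force: [-2.9, 0.6, 3.3]
grip_width: 0.0161
grip_force: 25.0
```

Call:
step_arm(
  deltas=[
    {"dp": [-0.01, 0, -0.02], "twist": 0},
    {"dp": [0, -0.2, 0], "twist": 0},
    {"dp": [0, -0.4, 0], "twist": 0},
    {"dp": [0, -0.5, 0], "twist": 0},
    {"dp": [0, -0.5, 0], "twist": 0},
  ],
  squeeze=6,
)

```text
time_s: 9.9
ee_pos: [0.6097, 0.049, 0.2293]
eef_rot: [-3.141, 0.0, -0.056]
force: [1.3, 0.3, -2.6]
grip_width: 0.0158
grip_force: 6.0
```

Call:
step_arm(
  deltas=[
    {"dp": [0, -0.6, 0], "twist": 0},
    {"dp": [0, -0.7, 0], "twist": 0},
    {"dp": [0, -0.8, 0], "twist": 0},
    {"dp": [0, -0.8, 0], "twist": 0},
    {"dp": [0, -0.8, 0], "twist": 0},
    {"dp": [0, -0.7, 0], "twist": 0},
    {"dp": [0, -0.6, 0], "twist": 0},
    {"dp": [0, -0.4, 0], "twist": 0},
    {"dp": [0, -0.25, 0], "twist": 0},
    {"dp": [0, 0, 0], "twist": 0},
    {"dp": [0, 0, 0], "twist": 0},
  ],
)

```text
time_s: 11.0
ee_pos: [0.6223, 0.2723, 0.2292]
eef_rot: [3.141, 0.0, -0.056]
force: [0.4, 0.4, -2.8]
grip_width: 0.0162
grip_force: 6.0
```

```bash
cat > bandchk.py <<'E'
from look import *
# rail-frame y (along bar) of band edges and of carrier
def chk(c,tag,y):
    for n in ['side','scene']:
        p,P,H=look(n,n+tag); h,s,v=[H[...,i] for i in range(3)]
        k=((h>45)&(h<85)&(s>80)) if c=='green' else ((h>18)&(h<32)&(s>130))
        X=P[...,0]-.607; Y=P[...,1]; a=-.056; y_=-X*np.sin(a)+Y*np.cos(a); x_=X*np.cos(a)+Y*np.sin(a)
        st=k&reg(P,(.55,.7),(y-.05,y+.05),(.004,.03)); tb=k&reg(P,(.55,.7),(y-.05,y+.05),(.216,.29)); ar=k&reg(P,(.55,.7),(y-.05,y+.05),(.14,.185))
        for nm,m in [('stripe',st),('tab',tb),('arm',ar)]:
            if m.sum(): print(n,nm,m.sum(),'along',np.percentile(y_[m],[2,98]).round(4),'across',np.percentile(x_[m],[2,98]).round(4),'ztop',np.percentile(P[m][:,2],98).round(4))
    o=obs();print(np.round(o['force'],2),np.round(o['ee_pos'],4))
E
python3 -c "
from bandchk import *
chk('green','3',.272)"
```

```text
side stripe 424 along [0.2554 0.2893] across [-0.0365  0.0356] ztop 0.0183
side tab 129 along [0.2651 0.2808] across [-0.0141  0.0019] ztop 0.267
side arm 179 along [0.2663 0.2811] across [-0.0336  0.0134] ztop 0.1843
scene stripe 266 along [0.2564 0.2901] across [-0.0333  0.0379] ztop 0.0164
scene tab 125 along [0.2657 0.2805] across [-0.0075  0.0145] ztop 0.2653
scene arm 78 along [0.2669 0.2802] across [-0.018   0.0204] ztop 0.1582
[ 0.58 -0.92 -2.82] [0.6225 0.2719 0.2295]
```

Call:
step_arm(
  deltas=[
    {"dp": [0, 0, 0.02], "twist": 0},
    {"dp": [0, 0, 0], "twist": 0},
    {"dp": [0, 0, 0], "twist": 0},
  ],
)

```text
time_s: 11.4
ee_pos: [0.6224, 0.2725, 0.2287]
eef_rot: [-3.142, 0.0, -0.057]
force: [-0.2, 0.4, -2.1]
grip_width: 0.0157
grip_force: 6.0
```

Call:
step_arm(
  deltas=[
    {"dp": [0, 0, 0], "twist": 0},
    {"dp": [0, 0, 0], "twist": 0},
    {"dp": [0, 0, 0], "twist": 0},
    {"dp": [0, 0, 0], "twist": 0},
    {"dp": [0, 0, -0.3], "twist": 0},
    {"dp": [0, 0, -0.6], "twist": 0},
    {"dp": [0, 0, -0.7], "twist": 0},
    {"dp": [0, 0, -0.7], "twist": 0},
    {"dp": [0, 0, 0], "twist": 0},
  ],
  gripper=0,
)

```text
time_s: 12.3
ee_pos: [0.623, 0.273, 0.3262]
eef_rot: [-3.139, -0.007, -0.056]
force: [0.4, 0.6, -0.4]
grip_width: 0.0472
grip_force: 0.0
```

```bash
python3 -c "
from bandchk import *
chk('green','4',.272)
go(.4185,-.219,.25,.061)"
```

```text
side stripe 421 along [0.2554 0.2899] across [-0.0368  0.0355] ztop 0.0189
side tab 225 along [0.2665 0.2811] across [-0.0134  0.0103] ztop 0.2647
side arm 178 along [0.2674 0.2813] across [-0.0327  0.0136] ztop 0.1808
scene stripe 261 along [0.257  0.2902] across [-0.0341  0.0377] ztop 0.0166
scene tab 142 along [0.2666 0.2807] across [-0.0082  0.0151] ztop 0.2632
scene arm 78 along [0.2671 0.2806] across [-0.0226  0.0209] ztop 0.1773
[ 0.71  0.16 -0.62] [0.6224 0.2728 0.3214]
at [0.6224 0.2728 0.3214] [-3.1412e+00 -1.1000e-03 -5.6100e-02] | twist first -1.68 dp units [-5.84 11.96  1.78]
```

Call:
step_arm(
  deltas=[
    {"dp": [0, 0, 0], "twist": -0.8},
    {"dp": [0, 0, 0], "twist": -0.88},
    {"dp": [-0.3, 0.5, 0], "twist": 0},
    {"dp": [-0.45, 0.9, 0], "twist": 0},
    {"dp": [-0.45, 0.95, 0], "twist": 0},
    {"dp": [-0.45, 0.95, 0], "twist": 0},
    {"dp": [-0.45, 0.95, 0], "twist": 0},
    {"dp": [-0.45, 0.95, 0], "twist": 0},
    {"dp": [-0.45, 0.95, 0], "twist": 0},
    {"dp": [-0.45, 0.95, 0], "twist": 0},
    {"dp": [-0.45, 0.95, 0], "twist": 0},
    {"dp": [-0.45, 0.95, 0], "twist": 0},
  ],
)

```text
time_s: 13.6
ee_pos: [0.4694, -0.0984, 0.3198]
eef_rot: [-3.141, 0.001, 0.061]
force: [0.9, -0.7, -0.8]
grip_width: 0.0472
grip_force: 0.0
```

Call:
step_arm(
  deltas=[
    {"dp": [-0.45, 0.95, 0], "twist": 0},
    {"dp": [-0.45, 0.95, 0.3], "twist": 0},
    {"dp": [-0.4, 0.7, 0.4], "twist": 0},
    {"dp": [-0.2, 0.3, 0.4], "twist": 0},
    {"dp": [-0.05, 0.1, 0.4], "twist": 0},
    {"dp": [0, 0, 0.3], "twist": 0},
    {"dp": [0, 0, 0], "twist": 0},
    {"dp": [0, 0, 0], "twist": 0},
    {"dp": [0, 0, 0], "twist": 0},
  ],
)

```text
time_s: 14.5
ee_pos: [0.4166, -0.2205, 0.2493]
eef_rot: [3.141, -0.001, 0.062]
force: [0.2, -0.8, -0.2]
grip_width: 0.0469
grip_force: 0.0
```

```bash
python3 - <<'E'
from w import *
tabs('w5')
go(.4183,-.2185,.1485,.061)
E
```

```text
yellow 477 [ 0.4188 -0.2183  0.1807] ((0.4176550507545471, -0.21818670630455017), (0.023546842858195305, 0.015563546679913998), 3.594560146331787) [[0.4061, -0.2264, 0.1741], [0.4296, -0.2101, 0.1822]]
at [ 0.4165 -0.2205  0.2493] [ 3.141e+00 -9.000e-04  6.180e-02] | twist first 0.01 dp units [ 0.05 -0.05  2.52]
```

Call:
step_arm(
  deltas=[
    {"dp": [0.03, -0.05, 0.5], "twist": 0},
    {"dp": [0, 0, 0.7], "twist": 0},
    {"dp": [0, 0, 0.7], "twist": 0},
    {"dp": [0, 0, 0.4], "twist": 0},
    {"dp": [0, 0, 0.22], "twist": 0},
    {"dp": [0, 0, 0], "twist": 0},
  ],
)

```text
time_s: 15.15
ee_pos: [0.4172, -0.2185, 0.1475]
eef_rot: [-3.141, 0.001, 0.061]
force: [-0.3, -0.0, 0.4]
grip_width: 0.0472
grip_force: 0.0
```

Call:
step_arm(
  deltas=[
    {"dp": [0, 0, 0], "twist": 0},
    {"dp": [0, 0, 0], "twist": 0},
    {"dp": [0, 0, 0], "twist": 0},
    {"dp": [0, 0, 0], "twist": 0},
    {"dp": [0, 0, 0], "twist": 0},
    {"dp": [0, 0, 0], "twist": 0},
  ],
  gripper=-1,
  squeeze=25,
)

```text
time_s: 15.75
ee_pos: [0.4174, -0.2188, 0.1482]
eef_rot: [3.141, -0.001, 0.061]
force: [-1.6, 0.2, 3.8]
grip_width: 0.016
grip_force: 25.0
```

```bash
python3 -c "
from m import *
go(.526,.002,.348,-.056)"
```

```text
at [ 0.4174 -0.2188  0.1482] [ 3.1412e+00 -5.0000e-04  6.1100e-02] | twist first 1.68 dp units [ 2.4  -5.66 -4.99]
```

Call:
step_arm(
  deltas=[
    {"dp": [0, 0, -0.2], "twist": 0},
    {"dp": [0, 0, -0.5], "twist": 0},
    {"dp": [0, 0, -0.7], "twist": 0},
    {"dp": [0, 0, -0.7], "twist": 0},
    {"dp": [0, 0, -0.5], "twist": 0},
    {"dp": [0, 0, -0.23], "twist": 0.28},
    {"dp": [0, 0, 0], "twist": 0.35},
    {"dp": [0, 0, 0], "twist": 0.35},
    {"dp": [0, 0, 0], "twist": 0.35},
    {"dp": [0, 0, 0], "twist": 0.35},
    {"dp": [0, 0, 0], "twist": 0},
  ],
)

```text
time_s: 16.85
ee_pos: [0.4171, -0.2186, 0.2605]
eef_rot: [-3.141, 0.001, -0.057]
force: [0.6, -0.9, -1.9]
grip_width: 0.0154
grip_force: 25.0
```

Call:
step_arm(
  deltas=[
    {"dp": [0.1, -0.3, 0], "twist": 0},
    {"dp": [0.3, -0.6, 0], "twist": 0},
    {"dp": [0.35, -0.8, 0], "twist": 0},
    {"dp": [0.4, -0.9, 0], "twist": 0},
    {"dp": [0.4, -0.9, 0], "twist": 0},
    {"dp": [0.4, -0.9, 0], "twist": 0},
    {"dp": [0.3, -0.76, 0], "twist": 0},
    {"dp": [0.15, -0.5, 0], "twist": 0},
    {"dp": [0, 0, 0], "twist": 0},
    {"dp": [0, 0, 0], "twist": 0},
    {"dp": [0, 0, 0], "twist": 0},
  ],
)

```text
time_s: 17.95
ee_pos: [0.5255, 0.0015, 0.2611]
eef_rot: [3.141, 0.0, -0.057]
force: [1.1, -0.2, -2.0]
grip_width: 0.0159
grip_force: 25.0
```

```bash
python3 -c "
from m import *
go(.607,0,.261,-.056)"
```

```text
at [0.5255 0.0015 0.2611] [ 3.1415  0.     -0.0566] | twist first -0.01 dp units [ 2.04 -0.08  0.  ]
```

Call:
step_arm(
  deltas=[
    {"dp": [0.15, 0, 0], "twist": 0},
    {"dp": [0.35, 0, 0], "twist": 0},
    {"dp": [0.45, 0, 0], "twist": 0},
    {"dp": [0.45, 0, 0], "twist": 0},
    {"dp": [0.35, 0, 0], "twist": 0},
    {"dp": [0.2, 0, 0], "twist": 0},
    {"dp": [0.07, 0, 0], "twist": 0},
    {"dp": [0, 0, 0], "twist": 0},
    {"dp": [0, 0, 0], "twist": 0},
  ],
)

```text
time_s: 18.85
ee_pos: [0.6061, -0.0027, 0.2612]
eef_rot: [3.142, -0.0, -0.056]
force: [-0.2, 0.0, -1.4]
grip_width: 0.0155
grip_force: 25.0
```

Call:
step_arm(
  deltas=[
    {"dp": [0, 0, 0.2], "twist": 0},
    {"dp": [0, 0, 0.2], "twist": 0},
    {"dp": [0, 0, 0.15], "twist": 0},
    {"dp": [0, 0, 0.1], "twist": 0},
    {"dp": [0, 0, 0.06], "twist": 0},
    {"dp": [0, 0, 0.03], "twist": 0},
    {"dp": [0, 0, 0], "twist": 0},
    {"dp": [0, 0, 0], "twist": 0},
  ],
)

```text
time_s: 19.65
ee_pos: [0.6065, -0.0026, 0.2317]
eef_rot: [-3.142, -0.0, -0.056]
force: [0.6, 0.4, -2.4]
grip_width: 0.016
grip_force: 25.0
```

Call:
step_arm(
  deltas=[
    {"dp": [0, 0, 0.05], "twist": 0},
    {"dp": [0, -0.2, 0], "twist": 0},
    {"dp": [0, -0.4, 0], "twist": 0},
    {"dp": [0, -0.5, 0], "twist": 0},
    {"dp": [0, -0.6, 0], "twist": 0},
    {"dp": [0, -0.6, 0], "twist": 0},
    {"dp": [0, -0.5, 0], "twist": 0},
    {"dp": [0, -0.4, 0], "twist": 0},
    {"dp": [0, -0.27, 0], "twist": 0},
    {"dp": [0, 0, 0], "twist": 0},
    {"dp": [0, 0, 0], "twist": 0},
  ],
  squeeze=6,
)

```text
time_s: 20.75
ee_pos: [0.6142, 0.1358, 0.2294]
eef_rot: [3.141, 0.0, -0.056]
force: [-0.0, 0.0, -2.3]
grip_width: 0.0162
grip_force: 6.0
```

```bash
python3 -c "
from bandchk import *
chk('yellow','5',.136)
chk('green','5',.272)"
```

```text
side stripe 392 along [0.1177 0.1543] across [-0.0385  0.0347] ztop 0.0187
side tab 90 along [0.1293 0.145 ] across [-0.0134  0.0003] ztop 0.2664
side arm 169 along [0.13   0.1448] across [-0.0331  0.0114] ztop 0.1828
scene stripe 295 along [0.1184 0.1546] across [-0.0345  0.0385] ztop 0.0176
scene tab 104 along [0.1292 0.1439] across [-0.0034  0.0141] ztop 0.2658
scene arm 100 along [0.1299 0.1445] across [-0.0296  0.0195] ztop 0.1807
[-0.04 -0.19 -1.58] [0.6143 0.1353 0.2295]
side stripe 423 along [0.2557 0.2896] across [-0.0363  0.0358] ztop 0.0189
side tab 226 along [0.2669 0.281 ] across [-0.0132  0.0101] ztop 0.2649
side arm 179 along [0.2663 0.281 ] across [-0.0328  0.0138] ztop 0.1821
scene stripe 261 along [0.2565 0.2903] across [-0.0338  0.0379] ztop 0.0162
scene tab 144 along [0.2666 0.2806] across [-0.0083  0.0153] ztop 0.263
scene arm 76 along [0.2669 0.2808] across [-0.0228  0.021 ] ztop 0.1791
[-0.28  0.21 -2.05] [0.6143 0.1353 0.2295]
```

Call:
step_arm(
  deltas=[
    {"dp": [0, 0, 0.03], "twist": 0},
    {"dp": [0, 0, 0], "twist": 0},
    {"dp": [0, 0, 0], "twist": 0},
  ],
)

```text
time_s: 21.25
ee_pos: [0.6142, 0.1358, 0.2283]
eef_rot: [3.142, 0.0, -0.056]
force: [-0.6, -0.2, -1.5]
grip_width: 0.016
grip_force: 6.0
```

Call:
step_arm(
  deltas=[
    {"dp": [0, 0, 0], "twist": 0},
    {"dp": [0, 0, 0], "twist": 0},
    {"dp": [0, 0, 0], "twist": 0},
    {"dp": [0, 0, 0], "twist": 0},
    {"dp": [0, 0, -0.3], "twist": 0},
    {"dp": [0, 0, -0.6], "twist": 0},
    {"dp": [0, 0, -0.7], "twist": 0},
    {"dp": [0, 0, -0.4], "twist": 0},
    {"dp": [0, 0, 0], "twist": 0},
    {"dp": [0, 0, 0], "twist": 0},
  ],
  gripper=0,
)

```text
time_s: 22.25
ee_pos: [0.6142, 0.136, 0.308]
eef_rot: [-3.142, 0.0, -0.056]
force: [0.1, 0.3, -0.6]
grip_width: 0.0471
grip_force: 0.0
```

```bash
python3 -c "
from bandchk import *
chk('yellow','6',.136)
go(.4555,.0065,.2,-.056)
for n in ['side','scene']:
    P=np.load('/tmp/%s6.npz'%n)['P']
    for x0,y0 in [(.4555,.0065),(.444,-.084)]:
        q=P[reg(P,(x0-.045,x0+.045),(y0-.045,y0+.045),(.06,.075))]; print(n,len(q),np.median(q,0).round(4),cv2.minEnclosingCircle(q[:,:2].astype(np.float32)))
"
```

```text
side stripe 394 along [0.117  0.1544] across [-0.0387  0.0349] ztop 0.019
side tab 212 along [0.1297 0.1444] across [-0.0141  0.0091] ztop 0.2643
side arm 170 along [0.13   0.1447] across [-0.0338  0.0124] ztop 0.1836
scene stripe 294 along [0.1185 0.1547] across [-0.0358  0.038 ] ztop 0.0172
scene tab 150 along [0.13   0.1449] across [-0.0102  0.013 ] ztop 0.2628
scene arm 100 along [0.1296 0.1447] across [-0.0287  0.0192] ztop 0.1823
[0.04 0.35 0.55] [0.6139 0.136  0.307 ]
at [0.6139 0.136  0.307 ] [ 3.1412e+00  1.8000e-03 -5.6100e-02] | twist first -0.0 dp units [-3.77  3.45  2.68]
side 270 [0.454  0.0091 0.0666] ((0.45415541529655457, 0.006349042523652315), 0.02601095475256443)
side 247 [ 0.442  -0.0829  0.0661] ((0.4421321451663971, -0.08470344543457031), 0.026199234649538994)
scene 161 [0.459  0.0083 0.0654] ((0.4574853479862213, 0.007149720098823309), 0.025404253974556923)
scene 150 [ 0.4465 -0.0833  0.0654] ((0.4444921016693115, -0.08358622342348099), 0.025973869487643242)
```

Call:
step_arm(
  deltas=[
    {"dp": [-0.3, 0.3, 0], "twist": 0},
    {"dp": [-0.7, 0.7, 0], "twist": 0},
    {"dp": [-0.8, 0.75, 0], "twist": 0},
    {"dp": [-0.8, 0.75, 0.3], "twist": 0},
    {"dp": [-0.7, 0.6, 0.7], "twist": 0},
    {"dp": [-0.35, 0.3, 0.8], "twist": 0},
    {"dp": [-0.12, 0.05, 0.6], "twist": 0},
    {"dp": [0, 0, 0.3], "twist": 0},
    {"dp": [0, 0, 0], "twist": 0},
    {"dp": [0, 0, 0], "twist": 0},
    {"dp": [0, 0, 0], "twist": 0},
  ],
  gripper=0.55,
)

```text
time_s: 23.45
ee_pos: [0.4567, 0.0069, 0.2012]
eef_rot: [3.142, -0.001, -0.056]
force: [1.4, -0.6, 0.1]
grip_width: 0.0727
grip_force: 0.0
```

```bash
cat > sl.py <<'E'
from look import *
def slug(tag,zt=.065,pts_=((.4555,.0065),(.444,-.084),(.36,-.017))):
    p,P,H=look('wrist',tag)
    for x0,y0 in pts_:
        q=P[reg(P,(x0-.045,x0+.045),(y0-.045,y0+.045),(zt-.004,zt+.004))]
        if len(q)<20: print('few',len(q)); continue
        print(len(q),np.median(q,0).round(4),np.round(cv2.minEnclosingCircle(q[:,:2].astype(np.float32))[0],4),cv2.minEnclosingCircle(q[:,:2].astype(np.float32))[1],np.percentile(q,[1,99],axis=0).round(4).tolist())
E
python3 -c "
from sl import *
slug('w7'); go(.4555,.0065,.039,-.056)"
```

```text
1426 [0.4555 0.0068 0.0638] [0.4547 0.0068] 0.02493474632501602 [[0.4317, -0.0161, 0.0621], [0.4779, 0.0298, 0.0655]]
1390 [ 0.4439 -0.084   0.0637] [ 0.4428 -0.0846] 0.025403747335076332 [[0.4202, -0.1066, 0.0616], [0.4668, -0.0609, 0.0654]]
1130 [ 0.3611 -0.0159  0.0638] [ 0.36   -0.0163] 0.025052839890122414 [[0.3373, -0.0394, 0.0617], [0.3833, 0.0071, 0.0655]]
at [0.4565 0.0069 0.2011] [-3.1416e+00 -1.3000e-03 -5.5700e-02] | twist first 0.0 dp units [-0.03  0.01  4.05]
```

View pics/w7.png

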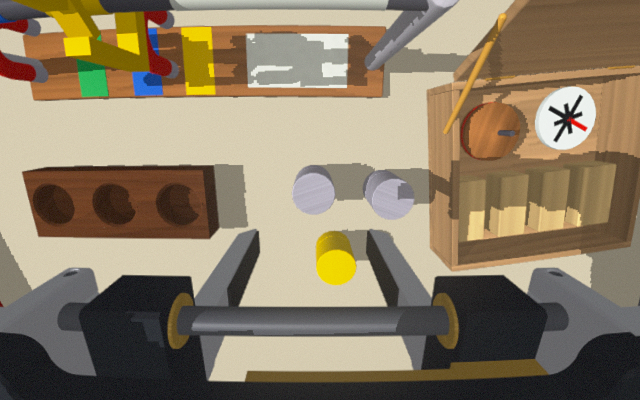

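Call:
step_arm(
  deltas=[
    {"dp": [-0.03, 0, 0.5], "twist": 0},
    {"dp": [0, 0, 0.9], "twist": 0},
    {"dp": [0, 0, 0.9], "twist": 0},
    {"dp": [0, 0, 0.8], "twist": 0},
    {"dp": [0, 0, 0.6], "twist": 0},
    {"dp": [0, 0, 0.35], "twist": 0},
    {"dp": [0, 0, 0], "twist": 0},
  ],
)

```text
time_s: 24.2
ee_pos: [0.4543, 0.0069, 0.0371]
eef_rot: [-3.142, 0.002, -0.056]
force: [0.0, -0.2, 0.5]
grip_width: 0.0729
grip_force: 0.0
```

Call:
step_arm(
  deltas=[
    {"dp": [0, 0, 0], "twist": 0},
    {"dp": [0, 0, 0], "twist": 0},
    {"dp": [0, 0, 0], "twist": 0},
    {"dp": [0, 0, 0], "twist": 0},
    {"dp": [0, 0, 0], "twist": 0},
    {"dp": [0, 0, 0], "twist": 0},
  ],
  gripper=-1,
  squeeze=40,
)

```text
time_s: 24.8
ee_pos: [0.4553, 0.0067, 0.0391]
eef_rot: [3.142, -0.001, -0.056]
force: [-1.7, -0.7, 7.7]
grip_width: 0.0492
grip_force: 40.0
```

Call:
step_arm(
  deltas=[
    {"dp": [0, 0, -0.3], "twist": 0},
    {"dp": [0, 0, -0.6], "twist": 0},
    {"dp": [0, 0, -0.6], "twist": 0},
    {"dp": [0, 0, -0.5], "twist": 0},
    {"dp": [0, 0, -0.2], "twist": 0},
    {"dp": [0, -0.3, 0], "twist": 0},
    {"dp": [0, -0.6, 0], "twist": 0},
    {"dp": [0, -0.6, 0], "twist": 0},
    {"dp": [0, -0.6, 0], "twist": 0},
    {"dp": [0, -0.4, 0], "twist": 0},
    {"dp": [0, 0, 0], "twist": 0},
    {"dp": [0, 0, 0], "twist": 0},
  ],
)

```text
time_s: 26.0
ee_pos: [0.4597, 0.1069, 0.1253]
eef_rot: [3.141, 0.002, -0.055]
force: [-0.2, -1.4, -6.4]
grip_width: 0.0492
grip_force: 40.0
```

```bash
python3 - <<'E'
from look import *
o=obs(); e=np.array(o['ee_pos']); print(e.round(4))
for n in ['wrist','side','scene']:
    p,P,H=look(n,n+'8')
    # slug in hand
    q=P[reg(P,(e[0]-.045,e[0]+.045),(e[1]-.045,e[1]+.045),(e[2]+.018,e[2]+.034))]
    if len(q)>20: print(n,'slug',len(q),np.round(cv2.minEnclosingCircle(q[:,:2].astype(np.float32)),4) if 0 else cv2.minEnclosingCircle(q[:,:2].astype(np.float32)),np.median(q,0).round(4))
    m=reg(P,(.38,.52),(.12,.4),(.034,.046)); q=P[m]
    if len(q)>100:
        print(n,'block',len(q),cv2.minAreaRect(q[:,:2].astype(np.float32)),np.percentile(q,[.3,99.7],axis=0).round(4).tolist())
        # bores: rasterise top surface, holes
        g=np.zeros((300,200),np.uint8)
        for X,Y,_ in q: g[int((Y-.11)*1000),int((X-.36)*1000)]=255
        g=cv2.morphologyEx(g,cv2.MORPH_CLOSE,np.ones((5,5)))
        cn,_=cv2.findContours(255-g,cv2.RETR_LIST,cv2.CHAIN_APPROX_NONE)
        for c in cn:
            (x,y),r=cv2.minEnclosingCircle(c)
            if 15<r<35: print('  hole',round(.36+x/1000,4),round(.11+y/1000,4),r,cv2.contourArea(c))
E
```

```text
[0.4597 0.1069 0.1253]
wrist slug 5751 ((0.46740633249282837, 0.10675714164972305), 0.03712364658713341) [0.4632 0.1071 0.15  ]
wrist block 12977 ((0.4483097195625305, 0.26293742656707764), (0.24205246567726135, 0.0913386195898056), 86.63471984863281) [[0.4013, 0.1412, 0.0343], [0.4983, 0.3821, 0.0407]]
  hole 0.4528 0.3449 27.455503463745117 2118.5
  hole 0.4478 0.2606 27.027080535888672 2121.0
side slug 144 ((0.4553031921386719, 0.10871563851833344), 0.03652048483490944) [0.4455 0.1132 0.1522]
side block 2889 ((0.44808676838874817, 0.2611808180809021), (0.24244746565818787, 0.09151963889598846), 86.60323333740234) [[0.3977, 0.142, 0.0343], [0.4982, 0.3826, 0.0456]]
  hole 0.4522 0.3467 28.659252166748047 2233.5
  hole 0.4467 0.2616 28.74616241455078 2250.5
  hole 0.4415 0.177 29.12483024597168 2246.0
scene slug 241 ((0.4622828960418701, 0.10792411863803864), 0.03707636520266533) [0.4667 0.1073 0.1519]
scene block 1406 ((0.4492172300815582, 0.26149681210517883), (0.2401786744594574, 0.09550075978040695), 86.61653900146484) [[0.3988, 0.1418, 0.0341], [0.5012, 0.382, 0.0452]]
  hole 0.4592 0.3438 33.37239074707031 2527.5
```

```bash
python3 -c "
from m import *
go(.4488,.2611,.100,-.058)"
```

```text
at [0.4601 0.1062 0.1259] [ 3.1414e+00  7.0000e-04 -5.6800e-02] | twist first 0.02 dp units [-0.51 -3.85  0.65]
```

Call:
step_arm(
  deltas=[
    {"dp": [-0.05, -0.3, 0], "twist": 0},
    {"dp": [-0.1, -0.6, 0], "twist": 0},
    {"dp": [-0.1, -0.7, 0], "twist": 0},
    {"dp": [-0.1, -0.7, 0], "twist": 0},
    {"dp": [-0.1, -0.7, 0], "twist": 0},
    {"dp": [-0.06, -0.5, 0.1], "twist": 0},
    {"dp": [0, -0.25, 0.3], "twist": 0},
    {"dp": [0, -0.1, 0.25], "twist": 0},
    {"dp": [0, 0, 0], "twist": 0},
    {"dp": [0, 0, 0], "twist": 0},
    {"dp": [0, 0, 0], "twist": 0},
  ],
)

```text
time_s: 27.25
ee_pos: [0.449, 0.2609, 0.1006]
eef_rot: [-3.141, -0.0, -0.057]
force: [0.1, -0.1, -5.1]
grip_width: 0.0495
grip_force: 40.0
```

```bash
python3 - <<'E'
from look import *
go(.4488,.2611,.049,-.058)
p,P,H=look('wrist','w9')
o=obs(); e=np.array(o['ee_pos'])
# slug top: ring of high points around expected height
q=P[reg(P,(e[0]-.03,e[0]+.035),(e[1]-.0235,e[1]+.0235),(e[2]+.0225,e[2]+.0275))]
print(len(q),np.percentile(q,[1,50,99],axis=0).round(4).tolist())
cv2.imwrite('pics/w9c.png',cv2.resize(p[100:400,140:500,::-1],None,fx=2,fy=2))
go(.4488,.2611,.049,-.058)
E
```

```text
at [0.449  0.2609 0.1006] [-3.1414e+00 -5.0000e-04 -5.7100e-02] | twist first 0.01 dp units [-0.   -0.    1.29]
4841 [[0.4262, 0.2384, 0.1237], [0.4502, 0.261, 0.1252], [0.4722, 0.2834, 0.1266]]
at [0.449  0.261  0.1007] [-3.1413e+00 -6.0000e-04 -5.7000e-02] | twist first 0.01 dp units [-0.   -0.    1.29]
```

View pics/w9c.png

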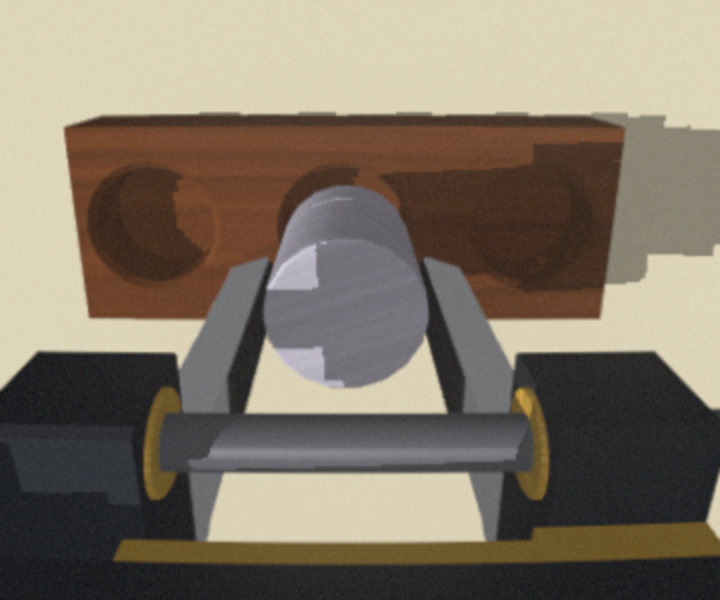

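Call:
step_arm(
  deltas=[
    {"dp": [0, 0, 0.3], "twist": 0},
    {"dp": [0, 0, 0.3], "twist": 0},
    {"dp": [0, 0, 0.1], "twist": 0},
    {"dp": [0, 0, 0], "twist": 0},
    {"dp": [0, 0, 0], "twist": 0},
  ],
)

```text
time_s: 27.8
ee_pos: [0.4487, 0.2616, 0.0722]
eef_rot: [3.142, 0.0, -0.056]
force: [0.5, 0.5, -5.5]
grip_width: 0.0492
grip_force: 40.0
```

In cleanly; go down to just above the floor.

Call:
step_arm(
  deltas=[
    {"dp": [0, 0, 0.2], "twist": 0},
    {"dp": [0, 0, 0.2], "twist": 0},
    {"dp": [0, 0, 0.13], "twist": 0},
    {"dp": [0, 0, 0], "twist": 0},
    {"dp": [0, 0, 0], "twist": 0},
  ],
)

```text
time_s: 28.3
ee_pos: [0.4486, 0.2615, 0.051]
eef_rot: [3.141, 0.0, -0.056]
force: [0.1, -0.3, -5.7]
grip_width: 0.0492
grip_force: 40.0
```

Call:
step_arm(
  deltas=[
    {"dp": [0, 0, 0.03], "twist": 0},
    {"dp": [0, 0, 0], "twist": 0},
  ],
)

```text
time_s: 28.5
ee_pos: [0.4486, 0.2616, 0.0499]
eef_rot: [-3.141, -0.0, -0.056]
force: [-0.3, -0.2, -6.3]
grip_width: 0.0494
grip_force: 40.0
```

Call:
step_arm(
  deltas=[
    {"dp": [0, 0, 0], "twist": 0},
    {"dp": [0, 0, 0], "twist": 0},
    {"dp": [0, 0, 0], "twist": 0},
    {"dp": [0, 0, -0.3], "twist": 0},
    {"dp": [0, 0, -0.7], "twist": 0},
    {"dp": [0, 0, -0.9], "twist": 0},
    {"dp": [0, 0, -0.9], "twist": 0},
    {"dp": [0, 0, -0.8], "twist": 0},
    {"dp": [0, 0, -0.2], "twist": 0},
    {"dp": [0, 0, 0], "twist": 0},
  ],
  gripper=0.45,
)

```text
time_s: 29.5
ee_pos: [0.449, 0.2617, 0.2034]
eef_rot: [-3.14, -0.002, -0.056]
force: [1.0, 0.4, -0.5]
grip_width: 0.0681
grip_force: 0.0
```

```bash
cat > fin.py <<'E'
from look import *
def st(tag):
    for n in ['side','scene']:
        p,P,H=look(n,n+tag)
        for nm,x0,y0,z in [('m',.4483,.2611,.075),('h0',.443,.1765,.075),('a',.455,.007,.065),('b',.443,-.084,.065)]:
            q=P[reg(P,(x0-.045,x0+.045),(y0-.042,y0+.042),(z-.006,z+.012))]
            if len(q)>30: print(n,nm,len(q),np.round(cv2.minEnclosingCircle(q[:,:2].astype(np.float32))[0],4),np.median(q,0).round(4))
E
python3 -c "
from fin import *
st('10'); go(.4435,-.0843,.2,-.056)"
```

```text
side m 391 [0.4475 0.2617] [0.447  0.2629 0.0763]
scene m 205 [0.4514 0.2609] [0.4524 0.261  0.075 ]
scene b 151 [ 0.4457 -0.0852] [ 0.4464 -0.0826  0.0654]
at [0.4482 0.2613 0.2009] [ 3.1409e+00  1.2000e-03 -5.6100e-02] | twist first -0.0 dp units [0.37 8.63 0.02]
```

Call:
step_arm(
  deltas=[
    {"dp": [0, 0.4, 0], "twist": 0},
    {"dp": [0.04, 0.8, 0], "twist": 0},
    {"dp": [0.04, 0.9, 0], "twist": 0},
    {"dp": [0.04, 0.9, 0], "twist": 0},
    {"dp": [0.04, 0.9, 0], "twist": 0},
    {"dp": [0.04, 0.9, 0], "twist": 0},
    {"dp": [0.04, 0.9, 0], "twist": 0},
    {"dp": [0.04, 0.9, 0], "twist": 0},
    {"dp": [0.04, 0.9, 0], "twist": 0},
    {"dp": [0.04, 0.7, 0], "twist": 0},
    {"dp": [0, 0.4, 0], "twist": 0},
    {"dp": [0, 0, 0], "twist": 0},
  ],
)

```text
time_s: 30.8
ee_pos: [0.4427, -0.0846, 0.2008]
eef_rot: [-3.141, 0.002, -0.059]
force: [-0.2, 0.9, -0.5]
grip_width: 0.0677
grip_force: 0.0
```

```bash
python3 -c "
from sl import *
go(.4435,-.0843,.039,-.056)
slug('w11',pts_=((.4435,-.0843),))
go(.4435,-.0843,.039,-.056)"
```

```text
at [ 0.4427 -0.0846  0.2008] [-3.1414e+00  1.9000e-03 -5.8800e-02] | twist first -0.04 dp units [ 0.02 -0.01  4.05]
1439 [ 0.4438 -0.0845  0.0637] [ 0.443  -0.0845] 0.024973878636956215 [[0.4202, -0.1075, 0.0619], [0.4666, -0.0614, 0.0654]]
at [ 0.4429 -0.0835  0.201 ] [-3.1413e+00  1.7000e-03 -5.8100e-02] | twist first -0.03 dp units [0.02 0.02 4.05]
```

Call:
step_arm(
  deltas=[
    {"dp": [0.02, 0.01, 0.5], "twist": 0},
    {"dp": [0, 0, 0.9], "twist": 0},
    {"dp": [0, 0, 0.9], "twist": 0},
    {"dp": [0, 0, 0.8], "twist": 0},
    {"dp": [0, 0, 0.6], "twist": 0},
    {"dp": [0, 0, 0.35], "twist": 0},
    {"dp": [0, 0, 0], "twist": 0},
  ],
)

```text
time_s: 31.55
ee_pos: [0.443, -0.0821, 0.038]
eef_rot: [-3.141, 0.004, -0.055]
force: [0.3, -0.1, -0.3]
grip_width: 0.0683
grip_force: 0.0
```

Call:
step_arm(
  deltas=[
    {"dp": [0, 0, 0], "twist": 0},
    {"dp": [0, 0, 0], "twist": 0},
    {"dp": [0, 0, 0], "twist": 0},
    {"dp": [0, 0, 0], "twist": 0},
    {"dp": [0, 0, 0], "twist": 0},
    {"dp": [0, 0, 0], "twist": 0},
  ],
  gripper=-1,
  squeeze=40,
)

```text
time_s: 32.15
ee_pos: [0.4451, -0.0834, 0.0408]
eef_rot: [3.141, -0.002, -0.056]
force: [-0.7, -1.7, 7.9]
grip_width: 0.0491
grip_force: 40.0
```

Call:
step_arm(
  deltas=[
    {"dp": [0, 0, -0.3], "twist": 0},
    {"dp": [0, 0, -0.6], "twist": 0},
    {"dp": [0, 0, -0.8], "twist": 0},
    {"dp": [0, 0, -0.7], "twist": 0},
    {"dp": [0, 0, -0.2], "twist": 0},
    {"dp": [0, -0.3, 0], "twist": 0},
    {"dp": [0, -0.7, 0], "twist": 0},
    {"dp": [0, -0.8, 0], "twist": 0},
    {"dp": [0, -0.8, 0], "twist": 0},
    {"dp": [0, -0.8, 0], "twist": 0},
    {"dp": [0, -0.8, 0], "twist": 0},
    {"dp": [0, -0.4, 0], "twist": 0},
  ],
)

```text
time_s: 33.35
ee_pos: [0.4535, 0.1032, 0.1421]
eef_rot: [3.142, 0.003, -0.054]
force: [-0.3, 0.1, -5.9]
grip_width: 0.0494
grip_force: 40.0
```

```bash
python3 -c "
from m import *
go(.4437,.1765,.100,-.058)"
```

```text
at [0.4535 0.1032 0.1421] [ 3.1415e+00  3.0000e-03 -5.4500e-02] | twist first 0.05 dp units [-0.35 -1.82  1.05]
```

Call:
step_arm(
  deltas=[
    {"dp": [-0.08, -0.4, 0.1], "twist": 0},
    {"dp": [-0.1, -0.6, 0.3], "twist": 0},
    {"dp": [-0.1, -0.5, 0.3], "twist": 0},
    {"dp": [-0.05, -0.25, 0.25], "twist": 0},
    {"dp": [0, -0.07, 0.1], "twist": 0},
    {"dp": [0, 0, 0], "twist": 0},
    {"dp": [0, 0, 0], "twist": 0},
    {"dp": [0, 0, 0], "twist": 0},
    {"dp": [0, 0, 0], "twist": 0},
  ],
)

```text
time_s: 34.25
ee_pos: [0.446, 0.1735, 0.1022]
eef_rot: [-3.141, -0.001, -0.057]
force: [-0.2, -0.0, -6.8]
grip_width: 0.0494
grip_force: 40.0
```

```bash
python3 - <<'E'
from look import *
p,P,H=look('wrist','w12')
o=obs(); e=np.array(o['ee_pos'])
q=P[reg(P,(e[0]-.03,e[0]+.035),(e[1]-.0235,e[1]+.0235),(e[2]+.0205,e[2]+.026))]
r=np.percentile(q,[1,50,99],axis=0); print(len(q),r.round(4).tolist(),'ctr',((r[0]+r[2])/2-e).round(4))
go(.4447,.1765,.051,-.058)
E
```

```text
4758 [[0.422, 0.1513, 0.1234], [0.4462, 0.1737, 0.1252], [0.4681, 0.1961, 0.1266]] ctr [-0.0009  0.0001  0.0228]
at [0.4459 0.1736 0.1022] [-3.1414e+00 -6.0000e-04 -5.6800e-02] | twist first 0.02 dp units [-0.03 -0.07  1.28]
```

Call:
step_arm(
  deltas=[
    {"dp": [-0.03, -0.07, 0], "twist": 0},
    {"dp": [0, 0, 0.25], "twist": 0},
    {"dp": [0, 0, 0.3], "twist": 0},
    {"dp": [0, 0, 0.15], "twist": 0},
    {"dp": [0, 0, 0], "twist": 0},
    {"dp": [0, 0, 0], "twist": 0},
  ],
)

```text
time_s: 34.9
ee_pos: [0.4447, 0.1768, 0.0737]
eef_rot: [3.141, 0.0, -0.056]
force: [-0.4, -0.2, -5.5]
grip_width: 0.0493
grip_force: 40.0
```

Call:
step_arm(
  deltas=[
    {"dp": [0, 0, 0.2], "twist": 0},
    {"dp": [0, 0, 0.2], "twist": 0},
    {"dp": [0, 0, 0.14], "twist": 0},
    {"dp": [0, 0, 0], "twist": 0},
    {"dp": [0, 0, 0], "twist": 0},
  ],
)

```text
time_s: 35.4
ee_pos: [0.4446, 0.1768, 0.0521]
eef_rot: [3.141, 0.0, -0.056]
force: [0.1, 0.0, -6.4]
grip_width: 0.0493
grip_force: 40.0
```

Call:
step_arm(
  deltas=[
    {"dp": [0, 0, 0], "twist": 0},
    {"dp": [0, 0, 0], "twist": 0},
    {"dp": [0, 0, 0], "twist": 0},
    {"dp": [0, 0, -0.3], "twist": 0},
    {"dp": [0, 0, -0.7], "twist": 0},
    {"dp": [0, 0, -0.9], "twist": 0},
    {"dp": [-0.3, 0.3, -0.9], "twist": 0},
    {"dp": [-0.6, 0.6, -0.8], "twist": 0},
    {"dp": [-0.6, 0.6, -0.2], "twist": 0},
    {"dp": [-0.3, 0.3, 0], "twist": 0},
    {"dp": [0, 0, 0], "twist": 0},
  ],
  gripper=0.45,
)

```text
time_s: 36.5
ee_pos: [0.3681, 0.1082, 0.2057]
eef_rot: [-3.141, -0.003, -0.057]
force: [0.7, 0.6, 0.0]
grip_width: 0.0679
grip_force: 0.0
```

```bash
python3 - <<'E'
from fin import *
st('13')
from bandchk import chk
chk('yellow','14',.136); chk('green','14',.272)
a=cv2.imread('pics/side14.png')[40:390,200:480]; cv2.imwrite('pics/end.png',cv2.resize(a,None,fx=1.7,fy=1.7,interpolation=cv2.INTER_CUBIC))
E
```

```text
side m 394 [0.4474 0.2614] [0.447  0.2627 0.0762]
side h0 355 [0.4426 0.1761] [0.442  0.1784 0.0761]
scene m 204 [0.4505 0.261 ] [0.453  0.2611 0.075 ]
scene h0 188 [0.4427 0.1776] [0.4463 0.1783 0.0754]
side stripe 392 along [0.1173 0.1541] across [-0.0391  0.0347] ztop 0.0187
side tab 213 along [0.1297 0.1447] across [-0.0144  0.0094] ztop 0.2645
side arm 173 along [0.1299 0.1444] across [-0.0334  0.013 ] ztop 0.183
scene stripe 292 along [0.1184 0.1543] across [-0.0356  0.0382] ztop 0.0171
scene tab 151 along [0.1296 0.145 ] across [-0.0101  0.0128] ztop 0.2637
scene arm 102 along [0.1288 0.1448] across [-0.0271  0.0191] ztop 0.1774
[-0.73 -0.69  0.53] [0.3692 0.1094 0.2044]
side stripe 423 along [0.2561 0.2896] across [-0.0366  0.036 ] ztop 0.0189
side tab 224 along [0.2671 0.2812] across [-0.0134  0.0103] ztop 0.2651
side arm 183 along [0.2669 0.2811] across [-0.0326  0.0129] ztop 0.1833
scene stripe 257 along [0.2568 0.2899] across [-0.0341  0.0379] ztop 0.0163
scene tab 146 along [0.2659 0.2806] across [-0.0094  0.0154] ztop 0.2629
scene arm 78 along [0.267  0.2805] across [-0.0223  0.0209] ztop 0.178
[-0.07  0.11 -0.78] [0.3691 0.1093 0.204 ]
```

View pics/end.png

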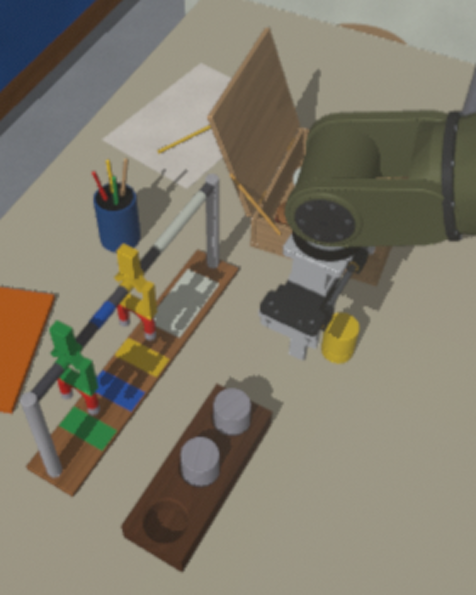

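The green (75,365) and yellow (135,290) carriers hang over their own stripes. Both grey slugs (232,410 and 200,460) are down in their bores, and the gripper is clear of everything.

```bash
python3 -c "
from station import ctrl
print(ctrl.hand_in())"
```

```text
the job is handed in; nothing more can be done
None
```

I handed the job in: both carriers that were present (green and yellow) hang centred on their own bands, and both steel slugs that were present stand fully down in bores; no verdict came back.

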